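Set a thin panel over the saw edge

TASK

Push the thin pale panel along the dark sawing board with your fingertips until it sticks out over the blue edge with its red cutting line exactly above that edge, all along the line. Slide it flat and steadily, never lifting, tipping or flicking it, and leave everything else on the bench where it is.

Things in the scene. Friction and masses are not known exactly. Their poses are not given: they have to be found in the camera images.
- board: dark wooden sawing board, fixed to the bench, 260 (x) x 300 (y) x 40 mm high. Origin at the centre of its underside, on the bench; z up. Its +x side is the saw edge, painted blue. The panel has to be slid along the board's +x.
- saw_edge (a point): middle of the blue saw edge at the top of the board: 130 mm along the board's x from its centre, 40 mm above the bench. Axes as the board's: x points out over the edge, y along the edge.
- panel: thin pale wooden panel, 170 (x) x 120 (y) x 8 mm thick, 80 to 170 g, lying loose and flat on the board. Origin: centre of its underside; x along its length, towards the blue edge within 0.12 rad at the start. A 5 mm wide red line crosses its top parallel to y, 45 mm from its front (+x) end (x = +40 mm). It stops sliding when the push stops.
- line_left (a point): end of the red line at the panel's +y side, on the top face (panel x = +40, y = +60, z = 8 mm)
- line_right (a point): end of the red line at the panel's -y side, on the top face (panel x = +40, y = -60, z = 8 mm)
- tail (a point): middle of the panel's rear end face (panel x = -85, y = 0, z = 4 mm), where it can be pushed
- block: loose wooden block 36 x 36 x 42 mm high, standing on the board near its +y side; to be left alone. Origin at the centre of its underside.
- tin: loose small metal tin, 36 mm diameter, 40 mm high, standing on the board near its -y side; to be left alone. Origin at the centre of its underside.
- mallet: loose wooden mallet lying on the bench, 320 mm long along its x, head 70 x 130 x 80 mm high at its +x end; to be left alone. Origin on the bench, near mid-length.
- glue: loose white glue bottle with orange cap, 60 mm diameter, 150 mm high, on the bench; to be left alone. Origin at the centre of its underside.
- driver: loose red-handled screwdriver, 200 mm long, lying on the bench; to be left alone.
- jar: loose amber jar with steel lid, 70 mm diameter, 80 mm high, on the bench; to be left alone. Origin at the centre of its underside.
- plane: loose hand plane on the bench, 200 x 60 mm, 90 mm high; to be left alone. Origin at the centre of its underside.
Not all that is in view belongs to the job. Leave any orange or turquoise look-alike of the panel alone.

How it is judged:
At the end, for the whole second after the job is handed in: Both ends of the red line lie within 6 mm of the blue edge, measured square to it; the panel lies flat and at rest on the board, with the whole width of the panel over the board (x of line_left in the frame of saw_edge between -0.006 and 0.006 m and y of line_left in the frame of saw_edge between -0.14 and 0.14 m and x of line_right in the frame of saw_edge between -0.006 and 0.006 m and y of line_right in the frame of saw_edge between -0.14 and 0.14 m and height (world z) of panel between 0.037 and 0.044 m and angle between panel's own z axis and vertical below 0.05 rad and linear speed of panel below 0.01 m/s); the robot touches nothing.
It fails at once if the panel is lifted (more than 10 mm off the board) or carried (height (world z) of panel above 0.05 m).
It fails at once if the panel tips by more than 0.15 rad or falls off the board (angle between panel's own z axis and vertical above 0.15 rad or height (world z) of panel below 0.03 m).
It fails at once if the panel is flicked or knocked along faster than 0.4 m/s (linear speed of panel above 0.4 m/s).
It fails at once if another thing on the board or bench is moved by more than 15 mm (distance of any of block, tin, mallet, glue, driver, jar, plane from where it was at the start of the episode above 0.015 m).
It also fails if it takes over 35 s, if anything falls off the work surface, if the arm or the gripper's body presses on something with over 40 N, if the wrist force passes 120 N, or if a joint passes its speed limit or range.

ROBOT

A 6-joint arm with a two-finger parallel gripper is mounted at the origin on the work surface. World frame = base frame: x ahead of the robot, y to its left, z up, the work surface at z = 0. Lengths are in m, angles in rad, forces in N, time in s.
With the tool pointing down it reaches from about 0.325 to 0.85 m from the base axis. Payload 4.4 kg.
Tool frame: the origin (TCP) lies on the centre line of the jaws, within the pads' length; the fingertips stand 22 mm ahead of it and the grasp point (between the pads) lies 3 mm ahead of it (manip.tcp_to_tips is the distance from the TCP to the fingertips, in m); z points along the fingers, y is the line along which they close (so a half turn about z gives the same grasp; the last joint's range is limited). The gripper opens to 94 mm and grips with 3 to 60 N. Pads are 16 mm wide; open, the fingers measure 119 mm over their backs; the gripper's body (75 mm by 177 mm) begins 78 mm behind the grasp point.
Start: joints at [-1.302, 0.207, 1.542, -0, 1.393, -0.15], TCP at [0.234, -0.525, 0.227] pointing down, gripper open.
Joint ranges: [-2.73, 2.73], [-0.86, 2.22], [0.23, 2.46], [-1.11, 4.25], [0.08, 2.63], [-2.82, 2.82]. Speed limits (rad/s): [2.79, 2.79, 3.14, 3.14, 3.14, 3.14].

INTERFACE

Orientations are given as a unit quaternion [w, x, y, z].
In Python, from plant import manip, jaws, ik, camera, job, look_for, outline_of, place_of gives the robot as it stands. Calls block until the motion is done:
- manip.reach(position, orientation): joint-space move of the TCP to a pose.
- manip.move_l(position, rot=None, feed=0.15, f_stop=None): straight line of the TCP; rot=None keeps the orientation; feed is the mean speed in m/s. With f_stop (N) it stops when the force on the tool has changed by that much, and returns True; else False.
- manip.movej(angles): joint-space move.
- jaws.grip(opening, strength=None): finger opening in m; strength is the grip in N (None keeps the last); returns when the fingers have stopped.
- manip.wait(seconds).
- ik(position, orientation): joint angles nearest the present ones, or None.
- manip.get_state(): the state.
- camera(name): name is "scene" or "side" or "wrist"; returns a dict with "frame" (400x640x3 uint8, red, green, blue), "depth" (400x640 float32, m along the optical axis (not along the pixel's ray), 0 where there is no reading), "K" (3x3 intrinsics, pixels), "origin" and "rotation" of the camera in the world. Camera axes: x right, y down, z forward; pixel columns grow to the right and rows downward; lengths in m; the calibration is good to about 2 mm. A picture is of the moment at which its call begins.
A pose or a line that the arm cannot do raises manip.PlanningError and nothing moves.
- job.finish_job(): hands the job in; it is judged then, once.
Trained networks look in the newest picture that a camera, given by its name, has taken for a name from the list of things; names that differ only in an ending like _2 or _b are one class to them, and where a whole thing is asked for, a point or a joint stands for the part that bears it (a point fixed in the world has none). Each returns a list of dicts, best first, with "confidence" (0 to 1); they miss things now and then, are a little off and sometimes report something else, mostly with a low value. They report only what shows in the picture. A call takes as long as a camera call. They do not tell look-alikes from the thing itself.
- look_for(label, camera): "bbox" ([left, top, width, height] in pixels, round what is visible of it).
- outline_of(label, camera): "mask" (400x640 bool, what is visible of it) and "bbox" ([left, top, width, height] in pixels, round what is visible of it).
- place_of(label, camera): "centre" ([row, column] in pixels: a listed point, or the origin of a listed thing).
The state is a dict: "clock": time; "joint_pos": joint angles; "qvel": joint speeds; "effort": joint torques, N m; "position": TCP position; "ee_rot": TCP orientation; "wrist_force": force on the tool from outside, world axes, zero at the start; "wrist_torque": the same for the moment, N m; "width": finger opening in m; "finger_force": force on a finger pad.
Only numpy, scipy, OpenCV 4.12 (cv2) and the standard library are available. Lean on these libraries where they do the work, as an engineer would, in place of code of your own. Each camera call takes 0.05 s, during which the arm holds its last target. There are 200 camera calls.

## Working session

There is one attempt and no reset: what is moved stays moved. The work goes in short steps, each a Python script; the robot and the scene stay as the last script left them, time stands still between calls to the robot, and variables do not carry over. Pictures are saved under pics/ and viewed, at most 10 in all, crops included, and the job is handed in when it is done.

```bash
mkdir -p pics; cat > h.py <<'E'
from plant import *
import numpy as np, cv2
def W(c,r,col,d=None):
    d=c["depth"][int(r),int(col)] if d is None else d
    K=c["K"]; p=np.array([(col-K[0,2])/K[0,0],(r-K[1,2])/K[1,1],1.])*d
    return np.array(c["rotation"])@p+c["origin"]
def Wz(c,r,col,z):
    o=np.array(c["origin"]); v=W(c,r,col,1.)-o
    return o+v*(z-o[2])/v[2]
def save(c,n): cv2.imwrite(n,c["frame"][:,:,::-1])
E
python3 - <<'E'
from h import *
np.set_printoptions(precision=4,suppress=True)
for n in("scene","side"):
    c=camera(n); save(c,f"pics/{n}0.png"); print(n,c["origin"],c["rotation"][:,2])
    for l,z in (("saw_edge",.04),("board",0),("line_left",.048),("line_right",.048),("tail",.044),("panel",.04),("block",.04),("tin",.04),("glue",0),("jar",0),("plane",0),("mallet",0)):
        for p in place_of(l,n)[:2]: print(l,round(p["confidence"],2),np.round(p["centre"]),Wz(c,*p["centre"],z))
print(manip.get_state()["ee_rot"],manip.get_state()["clock"])
E
```

```text
Traceback (most recent call last):
IndexError: too many indices for array: array is 1-dimensional, but 2 were indexed
```

```bash
sed -i 's/np.array(c\["rotation"\])@p/R.from_quat(np.roll(c["rotation"],-1)).as_matrix()@p/; s/^import numpy/from scipy.spatial.transform import Rotation as R\nimport numpy/' h.py
python3 - <<'E'
from h import *
np.set_printoptions(precision=4,suppress=True)
for n in("scene","side"):
    c=camera(n); save(c,f"pics/{n}0.png"); print(n,c["origin"],c["rotation"])
    for l,z in (("saw_edge",.04),("board",0),("line_left",.048),("line_right",.048),("tail",.044),("panel",.04),("block",.04),("tin",.04),("glue",0),("jar",0),("plane",0),("mallet",0)):
        for p in place_of(l,n)[:2]: print(l,round(p["confidence"],2),np.round(p["centre"]),Wz(c,*p["centre"],z))
print(manip.get_state()["ee_rot"],manip.get_state()["clock"])
E
```

```text
scene [ 1.4691 -0.7556  1.0422] [-0.3897  0.8055  0.4069 -0.1834]
saw_edge 0.79 [202. 380.] [0.6056 0.1537 0.04  ]
board 0.83 [232. 345.] [0.6158 0.0021 0.    ]
line_left 0.8 [173. 335.] [0.4066 0.1263 0.048 ]
line_left 0.79 [204. 346.] [0.5566 0.0518 0.048 ]
line_right 0.76 [258. 281.] [ 0.6315 -0.2406  0.048 ]
line_right 0.69 [154. 328.] [0.3028 0.1776 0.048 ]
tail 0.9 [231. 321.] [ 0.6063 -0.0815  0.044 ]
tail 0.74 [148. 404.] [0.4254 0.4317 0.044 ]
panel 0.93 [165. 344.] [0.3791 0.1867 0.04  ]
panel 0.91 [274. 272.] [ 0.6634 -0.2903  0.04  ]
block 0.48 [194. 329.] [0.4762 0.0478 0.04  ]
block 0.3 [222. 345.] [0.6145 0.0033 0.04  ]
tin 0.48 [246. 369.] [ 0.735  -0.0084  0.04  ]
glue 0.9 [300. 213.] [ 0.6188 -0.4456  0.    ]
jar 0.58 [188. 447.] [0.6461 0.4291 0.    ]
plane 0.66 [284. 136.] [ 0.4471 -0.5887  0.    ]
mallet 0.68 [146. 403.] [0.365  0.4927 0.    ]
side [ 0.8407 -1.4702  1.0796] [-0.464   0.881   0.0767 -0.0522]
saw_edge 0.69 [188. 347.] [0.6177 0.1474 0.04  ]
board 0.68 [201. 328.] [0.5472 0.1038 0.    ]
board 0.65 [218. 341.] [0.6132 0.0041 0.    ]
line_left 0.96 [1
[... 224 characters left out ...]
 0.044 ]
tail 0.73 [222. 338.] [ 0.6164 -0.0864  0.044 ]
panel 0.9 [177. 278.] [0.3264 0.187  0.04  ]
panel 0.86 [267. 335.] [ 0.6451 -0.3162  0.04  ]
block 0.52 [202. 313.] [0.5013 0.0332 0.04  ]
tin 0.58 [214. 374.] [ 0.7363 -0.008   0.04  ]
tin 0.55 [149. 310.] [0.4025 0.4489 0.04  ]
glue 0.93 [303. 321.] [ 0.6214 -0.4397  0.    ]
glue 0.24 [206. 359.] [0.6725 0.0889 0.    ]
jar 0.65 [334. 244.] [ 0.4275 -0.5916  0.    ]
jar 0.56 [163. 364.] [0.6533 0.4259 0.    ]
plane 0.68 [332. 243.] [ 0.4242 -0.587   0.    ]
plane 0.19 [221. 336.] [ 0.6008 -0.0203  0.    ]
mallet 0.57 [147. 307.] [0.3698 0.5387 0.    ]
mallet 0.3 [219. 340.] [ 0.6128 -0.0031  0.    ]
[0.     0.9782 0.2079 0.    ] 1.35
```

View pics/scene0.png

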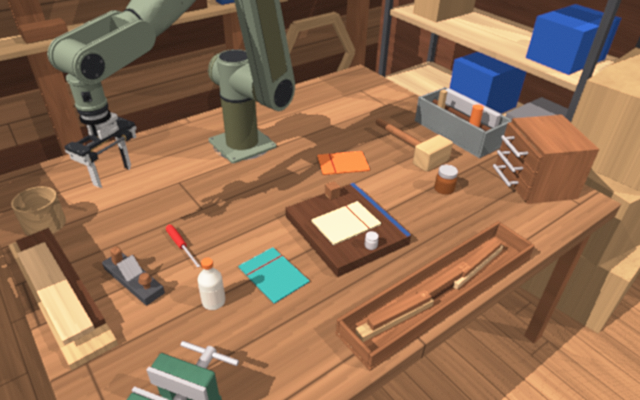

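View pics/side0.png

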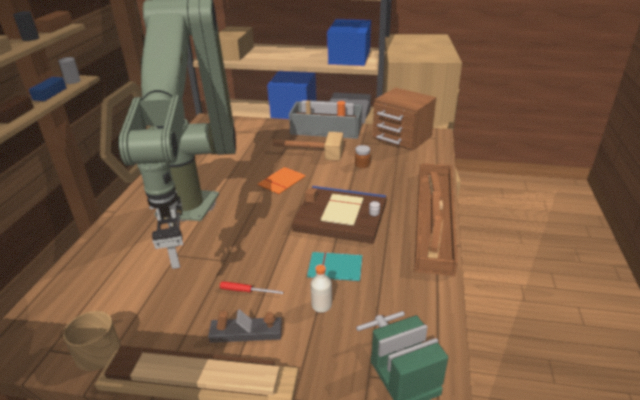

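```bash
cat >> h.py <<'E'
def Q(phi,s=1): # tool down, tool x along s*(push direction at angle phi in world)
    x=s*np.array([np.cos(phi),np.sin(phi),0]); z=np.array([0,0,-1.])
    return np.roll(R.from_matrix(np.c_[x,np.cross(z,x),z]).as_quat(),1)
E
python3 - <<'E'
from h import *
np.set_printoptions(precision=4,suppress=True)
for s in(1,-1): print(s,ik([.61,-.02,.30],Q(np.pi/2,s)),ik([.61,-.09,.07],Q(np.pi/2,s)),ik([.61,.02,.07],Q(np.pi/2,s)))
s=1 if ik([.61,-.02,.30],Q(np.pi/2,1)) is not None else -1
manip.reach([.61,-.02,.30],Q(np.pi/2,s))
c=camera("wrist"); save(c,"pics/w0.png"); print(s,c["origin"],c["rotation"],c["K"],manip.get_state()["clock"])
for l,z in (("saw_edge",.04),("line_left",.048),("line_right",.048),("tail",.044),("block",.04),("tin",.04)):
    for p in place_of(l,"wrist")[:2]: print(l,round(p["confidence"],2),np.round(p["centre"]),Wz(c,*p["centre"],z))
E
```

```text
1 [-0.1745  0.237   1.356  -0.      1.5486 -0.1745] [-0.2867  0.4574  1.5611 -0.      1.1231 -0.2867] [-0.1089  0.446   1.5781 -0.      1.1176 -0.1089]
-1 None None None
1 [0.6101 0.0449 0.4573] [ 0.1165  0.9932 -0.0001  0.0001] [[301.4683   0.     316.1417]
 [  0.     301.4683 200.7985]
 [  0.       0.       1.    ]] 3.6667
saw_edge 0.97 [ 49. 324.] [0.6205 0.1439 0.04  ]
line_left 0.87 [128. 278.] [0.5596 0.0466 0.048 ]
line_left 0.61 [ 35. 128.] [0.3782 0.1575 0.048 ]
line_right 0.77 [131. 368.] [0.6783 0.0422 0.048 ]
tail 0.93 [221. 317.] [ 0.6119 -0.0831  0.044 ]
tail 0.81 [318. 379.] [ 0.7078 -0.2406  0.044 ]
block 0.76 [125. 224.] [0.487  0.0504 0.04  ]
tin 0.72 [164. 407.] [ 0.7362 -0.0027  0.04  ]
```

View pics/w0.png

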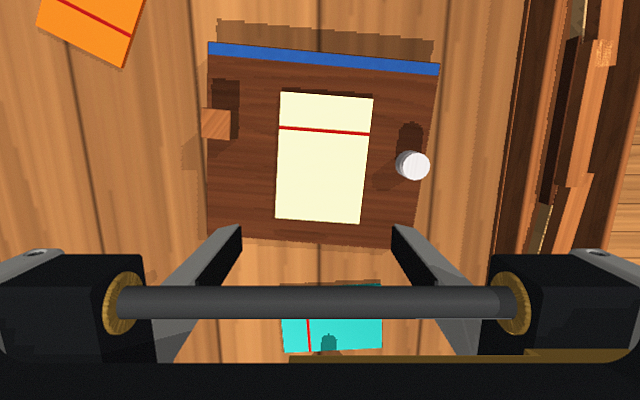

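```bash
cat >> h.py <<'E'
def fit(P):
    P=np.array(P)[:,:2]; k=np.polyfit(P[:,0],P[:,1],1)
    for _ in range(3):
        r=np.abs(P[:,1]-np.polyval(k,P[:,0])); g=r<max(.0015,2*np.median(r)); k=np.polyfit(P[g,0],P[g,1],1)
    return k,(P[g,0].min(),P[g,0].max()),g.sum()
def measure(c,zoff=0):
    """fits y=a*x+b (world): outer blue edge, red-line middle; returns also line x-range"""
    f=c["frame"]; h=cv2.cvtColor(f,cv2.COLOR_RGB2HSV); H,S,V=[h[:,:,i].astype(int) for i in range(3)]
    def big(m):
        n,l,st,_=cv2.connectedComponentsWithStats(m.astype(np.uint8)); return l==1+np.argmax(st[1:,4])
    blue=big((H>100)&(H<125)&(S>130)&(V>60))
    pale=big((H>15)&(H<40)&(S<90)&(V>200))
    hull=cv2.morphologyEx(pale.astype(np.uint8),cv2.MORPH_CLOSE,np.ones((1,1)))
    near=cv2.dilate(pale.astype(np.uint8),np.ones((25,5)))>0
    red=big(((H<8)|(H>172))&(S>130)&(V>90)&near)
    e=[Wz(c,np.where(blue[:,k])[0].min()-.5,k,.04) for k in np.where(blue.any(0))[0][4:-4]]
    r=[Wz(c,np.where(red[:,k])[0].mean(),k,.048) for k in np.where(red.any(0))[0][1:-1]]
    t=[Wz(c,np.where(pale[:,k])[0].max()+.5,k,.048) for k in np.where(pale.any(0))[0][4:-4]]
    E,Rd,T=fit(e),fit(r),fit(t)
    phi=np.arctan(E[0][0]); cs=np.cos(phi)
    d=[(np.polyval(Rd[0],x)-np.polyval(E[0],x))*cs for x in Rd[1]]
    return dict(E=E,R=Rd,T=T,d=d,edge_ang=phi,red_ang=np.arctan(Rd[0][0]),tail_ang=np.arctan(T[0][0]))
E
python3 - <<'E'
from h import *
c=camera("wrist"); m=measure(c); print(m)
for r,k in((100,250),(200,250),(180,330),(110,330)): print(W(c,r,k))
E
```

```text
{'E': (array([-0.08693963,  0.19362733]), (np.float64(0.47842689640034536), np.float64(0.762882662264039)), np.int64(224)), 'R': (array([-0.07622471,  0.09041405]), (np.float64(0.5612471371174905), np.float64(0.6791000474217265)), np.int64(90)), 'T': (array([-0.07642325, -0.03395897]), (np.float64(0.5578162857312838), np.float64(0.6698639226957688)), np.int64(80)), 'd': [np.float64(-0.09683428801619601), np.float64(-0.09557624925667535)], 'edge_ang': np.float64(-0.08672157365528374), 'red_ang': np.float64(-0.07607759753842018), 'tail_ang': np.float64(-0.0762749854138125)}
[0.52292932 0.08298013 0.03947434]
[ 0.51628948 -0.05247786  0.04007731]
[ 0.62938259 -0.02244636  0.04728999]
[0.62828259 0.06986981 0.04840163]
```

```bash
python3 - <<'E'
from h import *
c=camera("wrist"); m=measure(c); e=m["edge_ang"]; n=np.array([-np.sin(e),np.cos(e),0])
x=np.mean(m["T"][1]); tail=np.array([x,np.polyval(m["T"][0],x),.0645])
q=Q(np.pi/2+e); p=tail-.019*n
np.savez("s.npz",e=e,n=n,tail=tail,q=q)
jaws.grip(.08)
manip.reach([p[0],p[1],.12],q)
print(manip.move_l(p,feed=.08,f_stop=5),p)
manip.move_l(p+.08*n,feed=.05)   # expected panel travel ~69 mm
st=manip.get_state(); print(st["position"],st["wrist_force"],st["clock"],st["width"])
c=camera("wrist"); save(c,"pics/w1.png"); 
try: print(measure(c))
except Exception as ex: print(ex)
E
```

```text
True [ 0.61222878 -0.09979856  0.0645    ]
[ 0.61924359 -0.02029615  0.06461228] [ 0.44250521 -0.08968879  0.69222431] 7.775 0.08027447872004603
attempt to get argmax of an empty sequence
```

View pics/w1.png

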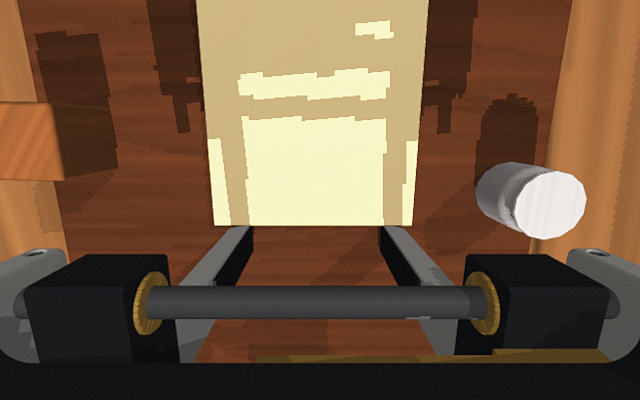

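```bash
cat >> h.py <<'E'
def back_look(name):
    s=np.load("s.npz"); p=np.array(manip.get_state()["position"]); 
    manip.move_l(p-.008*s["n"],feed=.06); manip.reach(np.r_[.613,-.02,.30],s["q"])
    c=camera("wrist"); save(c,name); m=measure(c); print(p,m,manip.get_state()["clock"]); return m
E
python3 - <<'E'
from h import *
back_look("pics/w2.png")
E
```

```text
[ 0.61921423 -0.02030811  0.0646023 ] {'E': (array([-0.08587604,  0.19279734]), (np.float64(0.4795001321002781), np.float64(0.56433130084572)), np.int64(68)), 'R': (array([-0.08572025,  0.16755239]), (np.float64(0.5700941641309394), np.float64(0.6870642670497127)), np.int64(94)), 'T': (array([-0.08488768,  0.04229823]), (np.float64(0.5609470389594668), np.float64(0.6759229645671566)), np.int64(86)), 'd': [np.float64(-0.0250638927157841), np.float64(-0.025045737355415057)], 'edge_ang': np.float64(-0.08566586569278578), 'red_ang': np.float64(-0.08551121913867596), 'tail_ang': np.float64(-0.08468465968324418)} 9.0917
```

View pics/w2.png

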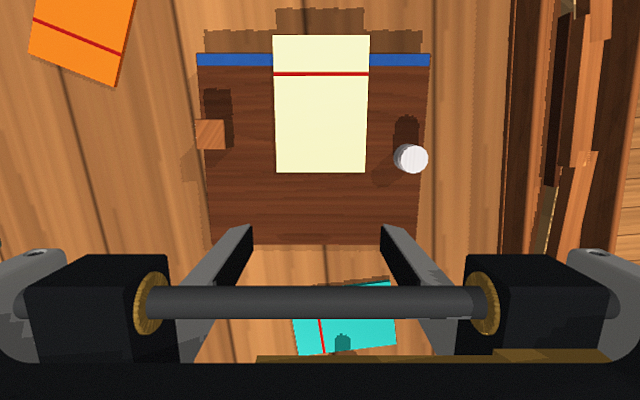

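```bash
python3 - <<'E'
from h import *
s=np.load("s.npz"); n,q=s["n"],s["q"]; p=np.array([.61921,-.0203,.0653])
manip.reach(p-.012*n+[0,0,.05],q)
print(manip.move_l(p-.012*n,feed=.05,f_stop=8), manip.get_state()["position"])
manip.move_l(p+.0245*n,feed=.03)
back_look("pics/w3.png")
E
```

```text
False [ 0.61858223 -0.03234715  0.06573007]
[0.62121799 0.00416774 0.06518241] {'E': (array([-0.0858223 ,  0.19288891]), (np.float64(0.47950127879295024), np.float64(0.5643378276371445)), np.int64(68)), 'R': (array([-0.08496782,  0.19114594]), (np.float64(0.5717194457978014), np.float64(0.6894444599442439)), np.int64(96)), 'T': (array([-0.08500506,  0.06678781]), (np.float64(0.5623884410023084), np.float64(0.6784664694656855)), np.int64(88)), 'd': [np.float64(-0.0012498513580936382), np.float64(-0.0011496264782578135)], 'edge_ang': np.float64(-0.08561251672525996), 'red_ang': np.float64(-0.08476422588842257), 'tail_ang': np.float64(-0.08480119851455455)} 13.6417
```

View pics/w3.png

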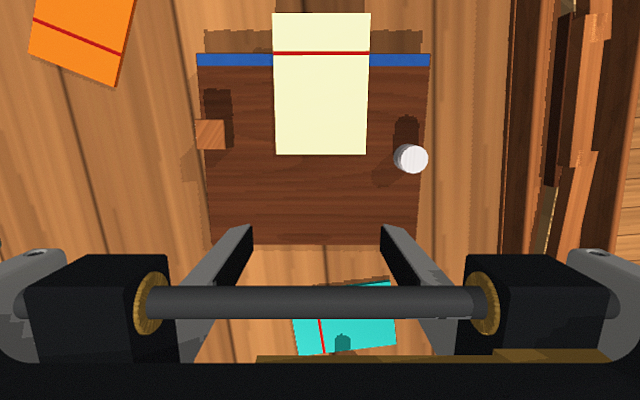

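The wrist view shows the red line at row 53, running evenly along the outer border of the blue band (about columns 273–370). It measures about 1.2 mm short of the edge at both ends, and the block and tin have not moved. The gripper is clear.

```bash
python3 -c "
from plant import job; print(job.finish_job())"
```

```text
the job is handed in; nothing more can be done
None
```

The job is handed in: by the last wrist-camera measurement, both ends of the panel's red line lie about 1.2 mm short of the blue edge (tolerance 6 mm), with the gripper clear; no verdict was returned.

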